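# Activation count of a spacer at half aperture

## Task

The polished titanium spacer on the counting tray is due for its activation count: roll it along the tray, without picking it up, until it lies on its flat, in front of and square to the window of the shielded probe and within about 2 cm of the low sill. Only then slide the probe's spring-closed shutter half open, never wider than three quarters, and finish while still holding it there against its spring. Leave the shim tabs, the mallet head and the wedge where they lie.

Things in the scene. Friction and masses are not known exactly. Their poses are not given: they have to be found in the camera images.
- station: Counting station fixed to the bench: grey lead block 110 deep, 200 wide, 80 mm high, with a tray before its front face. Origin at bench level in the plane of the front face. x points into the block, square to its face; y along the face, the way the shutter opens; z up. The block spans y -90 to +110 mm; its guide rails stand out to x = -16 mm. A spring barrel lies on the face at y +48 to +112 mm
- window (a point): Middle of the probe's window, 12 mm before the block's face (x = -12, y = -45 mm in the station) and 26 mm above the bench; same axes as the station. The window is 50 wide (y), 32 mm high, and hidden behind the steel shutter at the start
- sill (a point): Middle of the upper edge of the tray's sill on the spacer's side, 14 mm above the bench, 50 mm before the block's face; same axes as the station. The sill is a bar across the tray. The rubber-lined tray is 120 wide (y), centred on this point, and runs from here 200 mm to -x; its surface is 6 mm above the bench, its two side rims 10 mm above the bench and 6 mm thick
- spacer_center (a point): Centre of the spacer, on its axis: a loose round bar of polished titanium, 40 diameter, 60 mm long, 17 mm bore, with one milled flat all along it (24 wide, 16 mm off the axis). y along its length, z out through the flat; a small dark hole is opposite the flat. Centre 26 mm above the bench on its round side (start: flat on top, z up), 22 mm on its flat (z down)
- spacer: The same spacer, about 0.29 kg, origin at its centre, same axes. It starts on the tray 95 to 155 mm before the sill, within 0.25 rad of parallel to it. It is slippery (friction about 0.4): pushed slowly from behind at about axis height it rolls, drops onto its flat after about 62 mm of travel, and from then on only slides when pushed
- shutter_grip (a point): Centre of the shutter's upright aluminium handle: a block 16 mm along the slide (y), 24 mm across (x), 44 mm tall, its foot on the shutter plate 84 mm and its top 128 mm above the bench; this point is 106 mm up, 6 mm before the block's face. Axes as the station. Three dark lines on the rail before it mark the handle's middle at closed, half (broad line) and fully open
- shutter (a joint): Travel of the shutter in m, along +y of the station: 0 closed (start), 0.030 half, 0.060 fully open. A spring closes it: about 3 N at the start of travel, rising by 1.2 N per 10 mm to about 6.6 N at half and 10 N fully open; it springs shut when let go
- shim1: Galvanised slotted shim tab 50 x 40 x 4 mm lying on the bench to the right; bystander
- shim2: Another such shim tab on the bench to the right; bystander
- shim3: Another such shim tab, on the bench beside the tray, on its far side from the robot; bystander
- shim4: Another such shim tab, on top of the shielded block, toward its rear; bystander
- shim5: Another such shim tab, on top of the shielded block, toward its rear; bystander
- mallet_head: Black rubber mallet head without its handle, a cylinder 60 mm diameter standing 90 mm tall on the bench to the right, origin at its foot; bystander
- wedge: Yellow nylon wedge 70 x 28 mm, 22 mm high at its thick end, on the bench beside the tray on the robot's side; bystander
Mind the look-alikes: they are no part of the job. There is more than one size of the spacer; the job needs the smallest.

How it is judged:
By the outcome, as a careful person would: the job done as asked, in the order asked, and still so for the second after the job is handed in, while the arm keeps its last pose, push and grip.
It also fails if it takes over 45 s, if anything falls off the work surface, if the arm or the gripper's body presses on something with over 40 N, if the wrist force passes 120 N, or if a joint passes its speed limit or range.

## Robot

A 6-joint arm with a two-finger parallel gripper is mounted at the origin on the work surface. World frame = base frame: x ahead of the robot, y to its left, z up, the work surface at z = 0. Lengths are in m, angles in rad, forces in N, time in s.
With the tool pointing down it reaches from about 0.35 to 0.975 m from the base axis. Payload 4.9 kg.
Tool frame: the origin (TCP) lies at the very end of the fingers, on their centre line; the grasp point (between the pads) lies 19 mm behind it; z points along the fingers, y is the line along which they close (so a half turn about z gives the same grasp; the last joint's range is limited). The gripper opens to 85 mm and grips with 20 to 120 N. Pads are 22 mm wide; open, the fingers measure 114 mm over their backs; the gripper's body (76 mm by 85 mm) begins 54 mm behind the grasp point. The pads swing forward as they close: fully open they stand 13 mm farther back than shut.
Start: joints at [-1.412, 0.053, 1.613, -0, 1.476, -0.119], TCP at [0.171, -0.601, 0.231] pointing down, gripper open.
Joint ranges: [-3.01, 3.01], [-1.01, 2.22], [0.06, 2.58], [-1.02, 4.17], [0.09, 2.62], [-3.14, 3.14]. Speed limits (rad/s): [2.57, 2.57, 3.14, 3.14, 3.14, 3.14].

## Interface

Orientations are given as a rotation vector (axis times angle).
In Python, from station import ctrl, imaging gives the robot as it stands.
- The arm moves only by the tool play_rows, never from a script. Its argument "series" is a list of rows, each a list of 3 entries, a list of its own where there are three numbers: the opening, from 0 (shut) to 1 (fully open), then the shift along the tool's x, y, z each as a share of 0.05 m, from -1 to 1, then the turn, a rotation vector about the tool's x, y, z each as a share of 8 degrees, from -1 to 1. In form: [[grip, [dx, dy, dz], [ax, ay, az]], ...]. A call has 1 to 8 rows; each row shifts and turns the commanded pose from where the row before left it, along the tool's axes as they then stand; what a row does not reach is not made up. A row lasts 1/8 s, in which the tool goes at most 62.5 mm and 10.7 degrees, less where a joint would pass 70% of its speed; a pose out of reach is approached as far as the arm can. A call with a number of a shift or a turn outside -1 to 1 is refused whole. A call with a gripper value outside its range is refused whole. The fingers move at their own pace and stop on an object; "force" is the grip in N (left out, the last holds). Time passes only in rows, so rows that do not move let the fingers close. It gives the time, the measured TCP pose, the force, the opening and the grip force at its end, in the units of the state.
- ctrl.get_obs(): the state, without advancing time (a new reading comes with each control period).
- imaging.get_image(name): name is "side" or "top" or "wrist"; returns a dict with "color" (400x640x3 uint8, blue, green, red), "fx", "fy", "cx", "cy" (pixels), "D" ([k1, k2, p1, p2, k3] as OpenCV has them; the pictures are not rectified), "extrinsics" (4x4, takes a point from world to camera coordinates); the wrist camera has in their place "hand_eye" (4x4, takes a point from camera to tool coordinates, whose origin is the TCP and whose axes are the flange's). Camera axes: x right, y down, z forward; pixel columns grow to the right and rows downward; lengths in m; the calibration is good to about 2 mm. A picture is of the moment at which its call begins: read the wrist's pose just before it. There is no depth.
- ctrl.finish_job(): hands the job in; it is judged then, once.
The state is a dict: "t": time; "q": joint angles; "dq": joint speeds; "effort": joint torques, N m; "tool_pos": TCP position; "tool_rot": TCP orientation; "contact_force": force on the tool from outside, world axes, zero at the start; "wrist_torque": the same for the moment, N m; "opening": finger opening in m; "grip_force": force on a finger pad.
Only numpy, scipy, OpenCV 4.12 (cv2) and the standard library are available. Lean on these libraries where they do the work, as an engineer would, in place of code of your own. Each camera call takes 0.05 s, during which the arm holds its last target. There are 200 camera calls.

## Working session

There is one attempt and no reset: what is moved stays moved. The work goes in short steps, Python scripts to look and compute and a tool call to move; the robot and the scene stay as the last step left them, time stands still between calls to the robot, and variables do not carry over. Pictures are saved under pics/ and viewed, at most 10 in all, crops included, and the job is handed in when it is done.

Besides the shell and the picture viewer there is one more tool, called after "Request:" as a command line: name --argument value ..., lists and objects as JSON in quotes. play_rows: Moves the arm, as the interface text tells. Shift numbers are shares of 0.05 m and turn numbers shares of 8 degrees, none past 1 either way. Its arguments: {"type":"object","properties":{"series":{"type":"array"},"force":{"type":"number"}},"required":["series"]}

```bash
mkdir -p pics
python3 - <<'E'
from station import ctrl, imaging
import cv2,json
o=ctrl.get_obs(); print({k:o[k] for k in('t','tool_pos','tool_rot','opening')})
for n in('side','top','wrist'):
    d=imaging.get_image(n); cv2.imwrite(f'pics/{n}0.png',d['color']); print(n,{k:(v.round(4).tolist() if hasattr(v,'round') and hasattr(v,'tolist') else v) for k,v in d.items() if k!='color'})
E
```

```text
{'t': 0.0, 'tool_pos': array([ 0.17131985, -0.6004187 ,  0.23005042]), 'tool_rot': array([-3.10927229e+00, -4.34756449e-01,  6.45438268e-05]), 'opening': 0.08502294834972761}
side {'fx': 394.3199700541052, 'fy': 394.3199700541052, 'cx': 320.72614680325296, 'cy': 201.4238958029869, 'D': [0.0334, 0.0, 0.0, 0.0, 0.0], 'extrinsics': [[-0.9123, -0.4093, 0.0148, 0.5186], [-0.2211, 0.4619, -0.859, 0.2109], [0.3447, -0.7869, -0.5118, 0.8424], [0.0, 0.0, 0.0, 1.0]]}
top {'fx': 475.91026079903855, 'fy': 475.91026079903855, 'cx': 315.54330074296104, 'cy': 199.55571632982853, 'D': [0.0312, 0.0, 0.0, 0.0, 0.0], 'extrinsics': [[-0.0293, -0.9992, -0.0263, 0.0301], [-0.9882, 0.0329, -0.1494, 0.5811], [0.1501, 0.0216, -0.9884, 1.0754], [0.0, 0.0, 0.0, 1.0]]}
wrist {'fx': 279.3632627639092, 'fy': 279.3632627639092, 'cx': 318.3035995331591, 'cy': 198.22429417299028, 'D': [0.0005, 0.0, 0.0, 0.0, 0.0], 'hand_eye': [[0.0004, -0.9648, -0.263, 0.0667], [1.0, 0.0007, -0.0008, -0.0004], [0.0009, -0.263, 0.9648, -0.1434], [0.0, 0.0, 0.0, 1.0]]}
```

View pics/top0.png

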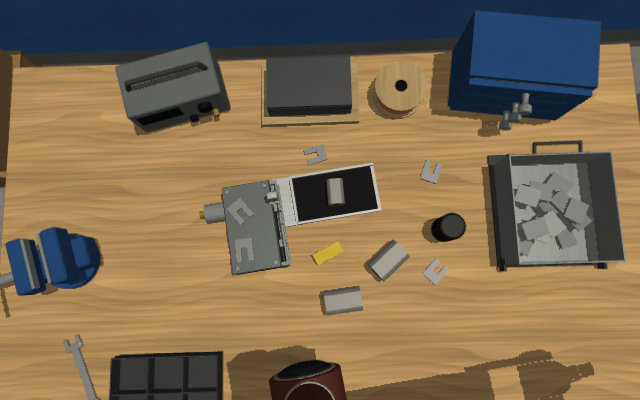

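View pics/side0.png

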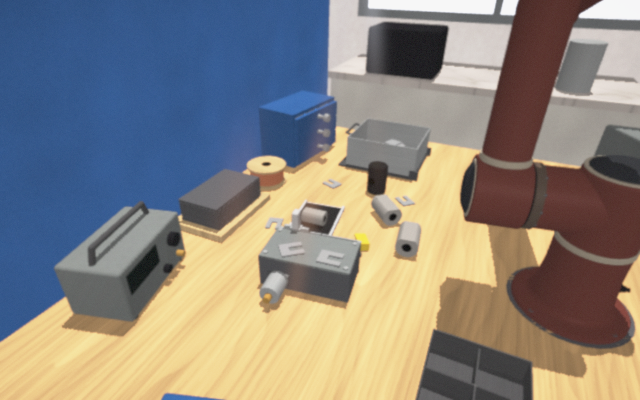

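The top view shows the block at about (255,228), the tray to its right (rims from (290,178) to (380,165)/(382,210)) with the spacer at (336,191). The side view shows the block at (310,262) and the spacer at (315,216). I'll zoom in on the top view for corner pixels.

Run:
```python
import cv2
t=cv2.imread('pics/top0.png'); cv2.imwrite('pics/top0c.png',cv2.resize(t[150:282,212:388],None,fx=4.5,fy=4.5,interpolation=cv2.INTER_CUBIC))
```

```text
(no output)
```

View pics/top0c.png

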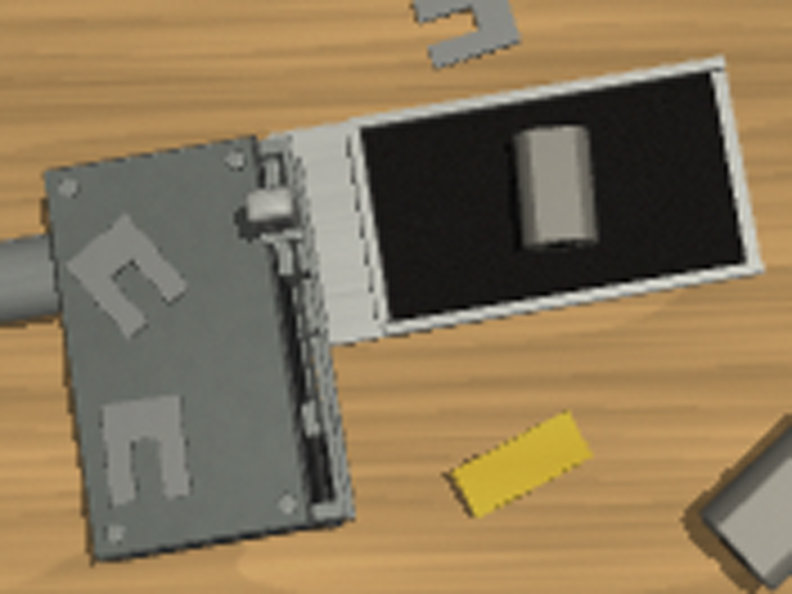

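Crop shows: block rear corners (44,171)/(95,558), tray floor corners (360,128),(714,72),(745,264),(387,322), spacer silhouette corners (515,132),(588,125),(598,242),(525,246), handle top (268,200). Fitting the poses.

```bash
cat > h.py <<'E'
import numpy as np,cv2
from scipy.optimize import least_squares
from scipy.spatial.transform import Rotation as R
from station import ctrl,imaging
def proj(d,P,E=None):
    E=d['extrinsics'] if E is None else E
    E=np.array(E); K=np.array([[d['fx'],0,d['cx']],[0,d['fy'],d['cy']],[0,0,1]])
    return cv2.projectPoints(np.array(P,float),cv2.Rodrigues(E[:3,:3])[0],E[:3,3],K,np.array(d['D']))[0][:,0]
def wristE(d,o):
    T=np.eye(4);T[:3,:3]=R.from_rotvec(o['tool_rot']).as_matrix();T[:3,3]=o['tool_pos']
    return np.linalg.inv(T@np.array(d['hand_eye']))
def place(p,P):
    c,s=np.cos(p[2]),np.sin(p[2]);P=np.array(P,float)
    return np.c_[p[0]+c*P[:,0]-s*P[:,1],p[1]+s*P[:,0]+c*P[:,1],P[:,2]]
def spsil(): # spacer ends outline, flat top, origin at bench
    a=np.linspace(0,2*np.pi,73);x=.02*np.sin(a);z=np.minimum(.02*np.cos(a),.016)+.026
    return [np.c_[x,0*x+y,z] for y in(-.03,.03)]
E
python3 - <<'E'
from h import *
d=imaging.get_image('top')
px=lambda L:(np.array(L)+.5)/4.5-.5+[212,150]
S=[(.11,-.09,.08),(.11,.11,.08),(-.05,-.099,.012),(-.05,.009,.012),(-.006,-.045,.128)]
U=px([(44,171),(95,558),(360,128),(387,322),(268,200)])
f=lambda p:(proj(d,place(p,S))-U).ravel()
r=least_squares(f,[.4,0,1.57]); p=r.x; print('station',p,f(p).reshape(-1,2).round(1).tolist())
C=[(-.25,-.099,.01),(-.25,.009,.01),(-.25,-.105,.01),(-.25,.015,.01),(-.016,-.09,.08),(-.016,.11,.08)]
print(((proj(d,place(p,C))-[212,150]+.5)*4.5-.5).round().tolist())
Q=px([(515,132),(588,125),(598,242),(525,246)])
def g(q):
    lo=[proj(d,place(q,e)) for e in spsil()]
    o=[]
    for e,i,j in((lo[0],0,1),(lo[1],3,2)):
        o+=[e[:,0].min()-Q[i,0],e[:,0].max()-Q[j,0]]
    mid=[(Q[0]+Q[1])/2,(Q[3]+Q[2])/2]
    return np.array(o+[proj(d,place(q,[(0,y,.042)]))[0,1]-m[1] for y,m in((-.03,mid[0]),(.03,mid[1]))])
q=least_squares(g,[p[0],p[1]-.15,p[2]]).x; print('spacer',q,g(q).round(1))
c,s=np.cos(p[2]),np.sin(p[2]);dd=q[:2]-p[:2]
print('in station',c*dd[0]+s*dd[1],-s*dd[0]+c*dd[1],np.degrees(q[2]-p[2]))
E
```

```text
station [0.53785613 0.10639548 1.70189909] [[-0.4, -0.7], [-0.2, 0.5], [-0.1, -0.4], [0.7, -0.0], [0.1, 0.5]]
[[723.0, 67.0], [759.0, 262.0], [721.0, 57.0], [761.0, 273.0], [286.0, 128.0], [345.0, 519.0]]
spacer [ 0.60100654 -0.03544848  1.6238321 ] [-0.2  0.2 -0.3  0.3  0.3 -0.3]
in station -0.14888220085389034 -0.04406557344329877 -4.472908977375344
```

Request:
play_rows --series '[[0.35, [0, 0, 0], [0, 0, -1]], [0.35, [0, 0, 0], [0, 0, -1]], [0.35, [0, 0, 0], [0, 0, -1]], [0.35, [0, 0, 0], [0, 0, -1]], [0.35, [0, 0, 0], [0, 0, -1]], [0.35, [0, 0, 0], [0, 0, -1]], [0.35, [0, 0, 0], [0, 0, -1]], [0.35, [0, 0, 0], [0, 0, -1]]]'

```text
t: 1.2
tool_pos: [0.1714, -0.6008, 0.231]
tool_rot: [-2.403, -2.023, -0.001]
contact_force: [-0.2, -0.2, 1.2]
opening: 0.0299
grip_force: 0.0
```

Request:
play_rows --series '[[0.35, [0, 0, 0], [0, 0, -1]], [0.35, [0, 0, 0], [0, 0, -1]], [0.35, [0, 0, 0], [0, 0, -0.2]], [0.35, [0.5, 0.55, 0], [0, 0, 0]], [0.35, [0.65, 0.7, 0], [0, 0, 0]], [0.35, [0.65, 0.7, 0], [0, 0, 0]], [0.35, [0.65, 0.7, 0], [0, 0, 0]], [0.35, [0.65, 0.7, 0], [0, 0, 0]]]'

```text
t: 2.2
tool_pos: [0.318, -0.4241, 0.2313]
tool_rot: [2.073, 2.36, 0.0]
contact_force: [0.6, -0.7, -0.1]
opening: 0.0299
grip_force: 0.0
```

Request:
play_rows --series '[[0.35, [0.65, 0.7, 0], [0, 0, 0]], [0.35, [0.65, 0.7, 0], [0, 0, 0]], [0.35, [0.65, 0.7, 0], [0, 0, 0]], [0.35, [0.65, 0.7, 0], [0, 0, 0]], [0.35, [0.65, 0.7, 0], [0, 0, 0]], [0.35, [0.65, 0.7, 0], [0, 0, 0]], [0.35, [0.65, 0.7, 0], [0, 0, 0]], [0.35, [0.65, 0.7, 0], [0, 0, 0]]]'

```text
t: 3.2
tool_pos: [0.5616, -0.1297, 0.2314]
tool_rot: [2.073, 2.36, -0.0]
contact_force: [0.3, -0.4, -0.1]
opening: 0.0301
grip_force: 0.0
```

```bash
cat >> h.py <<'E'
ST=np.array([0.53786,0.10640,1.70190])
def delta(xs,ys,z,yaw_off=0,st=None):
    st=ST if st is None else st
    o=ctrl.get_obs();T=R.from_rotvec(o['tool_rot']).as_matrix()
    t=place(st,[(xs,ys,z)])[0]
    yaw=np.arctan2(T[1,0],T[0,0]);e=(st[2]+yaw_off-yaw+np.pi)%(2*np.pi)-np.pi
    dd=place((0,0,-st[2]),[o['tool_pos']-[st[0],st[1],0]])[0]
    print('t',o['t'],'stn',dd.round(4),'shift/0.05',(T.T@(t-o['tool_pos'])/.05).round(3),'az',round(-np.degrees(e)/8,3),'F',np.round(o['contact_force'],1),'op',o['opening'])
E
python3 - <<'E'
from h import *
delta(-.195,-.045,.10)
o=ctrl.get_obs();d=imaging.get_image('wrist');im=d['color'].copy();E=wristE(d,o)
S=[(-.05,-.099,.012),(-.05,.009,.012),(-.25,-.105,.01),(-.25,.015,.01),(-.018,-.008,.128),(-.018,.008,.128),(.006,-.008,.128),(.006,.008,.128),(-.016,-.09,.08)]
for u in proj(d,place(ST,S),E):
    cv2.drawMarker(im,tuple(int(round(v)) for v in u),(0,0,255),0,8,1)
sp=[.60101,-.03545,1.62383]
for e in spsil(): cv2.polylines(im,[proj(d,place(sp,e),E).round().astype(int)],True,(0,255,0),1)
cv2.imwrite('pics/w1.png',im)
E
```

```text
t 3.2 stn [-0.2371  0.0073  0.2314] shift/0.05 [0.845 1.045 2.627] az -0.011 F [ 0.3 -0.4 -0.1] op 0.03007696803125231
```

View pics/w1.png

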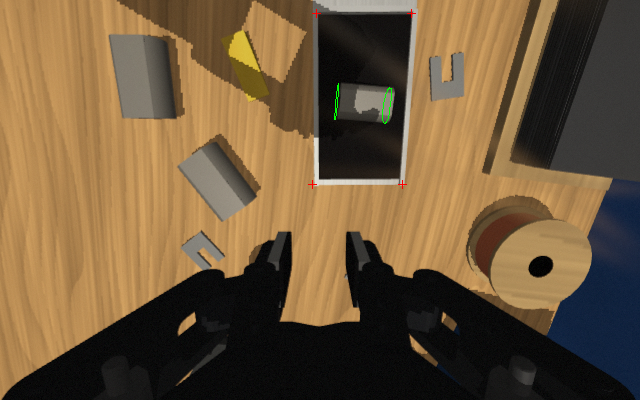

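The wrist overlay agrees with the fitted tray corners, (316,13),(411,13),(403,184), and with the spacer outline around (364,103). Going down behind the spacer.

Request:
play_rows --series '[[0.35, [0.45, 0.52, 0], [0, 0, 0]], [0.35, [0.4, 0.52, 0.4], [0, 0, 0]], [0.35, [0, 0, 0.8], [0, 0, 0]], [0.35, [0, 0, 0.8], [0, 0, 0]], [0.35, [0, 0, 0.8], [0, 0, 0]], [0.35, [0, 0, 0.8], [0, 0, 0]], [0.35, [0, 0, 0.4], [0, 0, 0]], [0.35, [0, 0, 0], [0, 0, 0]]]'

```text
t: 4.25
tool_pos: [0.6056, -0.0819, 0.0298]
tool_rot: [-2.07, -2.359, 0.002]
contact_force: [-0.3, -0.2, 0.1]
opening: 0.0295
grip_force: 0.0
```

Run:
```python
from h import *
delta(-.195,-.045,.016)
```

```text
t 4.25 stn [-0.1955 -0.0425  0.0298] shift/0.05 [0.01  0.05  0.276] az -0.004 F [-0.3 -0.2  0.1] op 0.029464055454863074
```

Request:
play_rows --series '[[0.35, [0, 0.05, 0.14], [0, 0, 0]], [0.35, [0, 0, 0.14], [0, 0, 0]], [0.35, [0.1, 0, 0], [0, 0, 0]], [0.35, [0.1, 0, 0], [0, 0, 0]], [0.35, [0.05, 0, 0], [0, 0, 0]], [0.35, [0.05, 0, 0], [0, 0, 0]], [0.35, [0.05, 0, 0], [0, 0, 0]], [0.35, [0.05, 0, 0], [0, 0, 0]]]'

```text
t: 5.25
tool_pos: [0.6066, -0.0618, 0.0173]
tool_rot: [2.071, 2.362, 0.0]
contact_force: [-0.3, -0.1, -0.3]
opening: 0.0297
grip_force: 0.0
```

Request:
play_rows --series '[[0.35, [0.05, 0, 0], [0, 0, 0]], [0.35, [0.05, 0, 0], [0, 0, 0]], [0.35, [0.05, 0, 0], [0, 0, 0]], [0.35, [0.05, 0, 0], [0, 0, 0]], [0.35, [0.05, 0, 0], [0, 0, 0]], [0.35, [0.05, 0, 0], [0, 0, 0]], [0.35, [0.05, 0, 0], [0, 0, 0]], [0.35, [0.05, 0, 0], [0, 0, 0]]]'

```text
t: 6.25
tool_pos: [0.604, -0.0419, 0.0173]
tool_rot: [-2.071, -2.362, -0.0]
contact_force: [0.5, -0.6, 0.3]
opening: 0.03
grip_force: 0.2
```

Run:
```python
from h import *
delta(-.109,-.045,.016)
a=imaging.get_image('top')['color'];b=imaging.get_image('wrist')['color'];s=imaging.get_image('side')['color']
z=lambda i,x,y,w,h,W,H:cv2.resize(i[y:y+h,x:x+w],(W,H),interpolation=cv2.INTER_CUBIC)
cv2.imwrite('pics/c2.png',np.vstack([np.hstack([z(a,260,150,130,90,400,277),z(s,260,185,130,90,400,277)]),z(b,120,0,400,150,800,300)]))
```

```text
t 6.25 stn [-0.1557 -0.0462  0.0173] shift/0.05 [ 0.933 -0.023  0.026] az 0.001 F [ 0.5 -0.6  0.3] op 0.030043413761631787
```

View pics/c2.png

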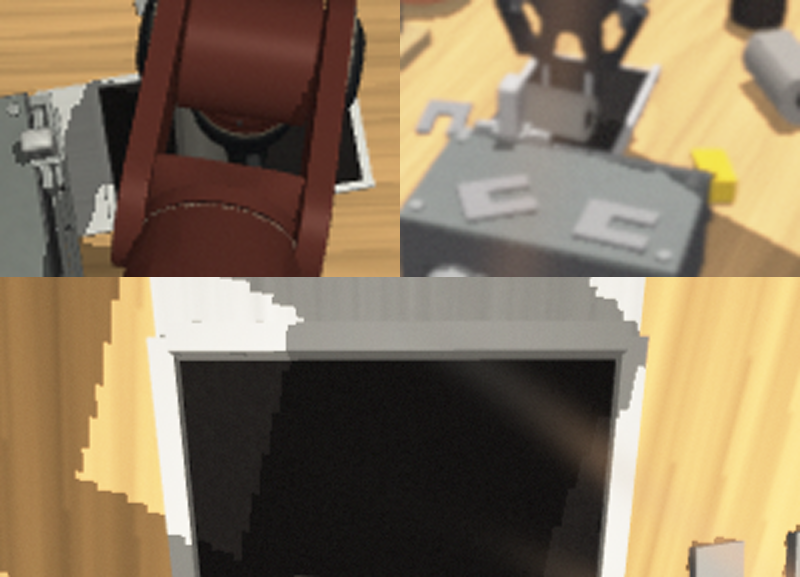

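The side crop shows the spacer standing square just ahead of both fingers (about (560,105)); the wrist view of it is hidden behind the fingers. Pushing on.

Request:
play_rows --series '[[0.35, [0.05, 0, 0], [0, 0, 0]], [0.35, [0.05, 0, 0], [0, 0, 0]], [0.35, [0.05, 0, 0], [0, 0, 0]], [0.35, [0.05, 0, 0], [0, 0, 0]], [0.35, [0.05, 0, 0], [0, 0, 0]], [0.35, [0.05, 0, 0], [0, 0, 0]], [0.35, [0.05, 0, 0], [0, 0, 0]], [0.35, [0.05, 0, 0], [0, 0, 0]]]'

```text
t: 7.4
tool_pos: [0.6014, -0.0221, 0.0173]
tool_rot: [-2.071, -2.362, -0.0]
contact_force: [0.2, -0.3, 0.1]
opening: 0.0296
grip_force: 0.2
```

Request:
play_rows --series '[[0.35, [0.05, 0, 0], [0, 0, 0]], [0.35, [0.05, 0, 0], [0, 0, 0]], [0.35, [0.05, 0, 0], [0, 0, 0]], [0.35, [0.05, 0, 0], [0, 0, 0]], [0.35, [0.05, 0, 0], [0, 0, 0]], [0.35, [0.05, 0, 0], [0, 0, 0]], [0.35, [0.05, 0, 0], [0, 0, 0]], [0.35, [0, 0, 0], [0, 0, 0]]]'

```text
t: 8.4
tool_pos: [0.5991, -0.0048, 0.0173]
tool_rot: [2.071, 2.362, 0.0]
contact_force: [-0.9, 0.1, 0.6]
opening: 0.0297
grip_force: 0.0
```

Run:
```python
from h import *
delta(-.109,-.045,.016)
b=imaging.get_image('wrist')['color'];s=imaging.get_image('side')['color']
z=lambda i,x,y,w,h,W,H:cv2.resize(i[y:y+h,x:x+w],(W,H),interpolation=cv2.INTER_CUBIC)
cv2.imwrite('pics/c3.png',np.hstack([z(s,270,185,80,80,500,500),z(b,220,0,200,400,250,500)]))
```

```text
t 8.4 stn [-0.1183 -0.0462  0.0173] shift/0.05 [ 0.185 -0.024  0.027] az 0.002 F [-0.9  0.1  0.6] op 0.029746186148275216
```

View pics/c3.png

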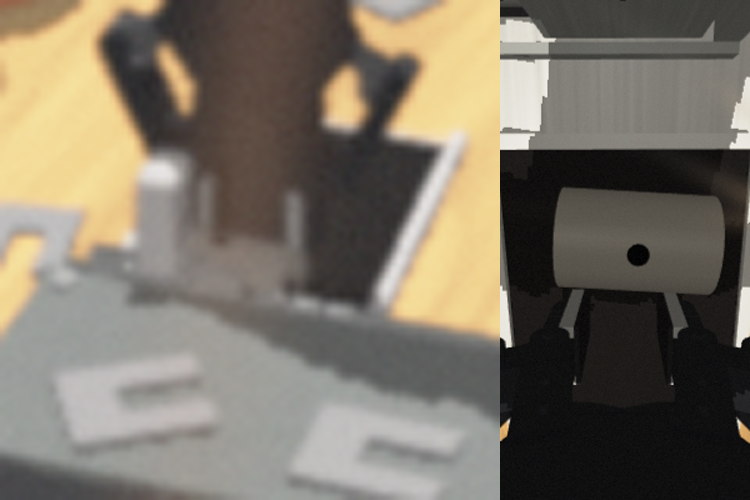

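The spacer lies on its flat (dark hole on top, crop (638,255)), with a slight yaw remaining. Measuring it from this wrist view.

```bash
cat >> h.py <<'E'
def fitsp(d,E,hole,A):
    # A: silhouette points (u,v): front-left, front-right, back-right, back-left
    a=np.linspace(0,2*np.pi,73);x=.02*np.sin(a);z=np.maximum(.02*np.cos(a),-.016)+.022
    A=np.array(A)
    def f(p):
        o=list(proj(d,place(p,[(0,0,.042)]),E)[0]-hole)
        for y,i,j in((.028,0,3),(-.028,1,2)):
            e=proj(d,place(p,np.c_[x,0*x+y,z]),E)
            fr,bk=e[e[:,1].argmin()],e[e[:,1].argmax()]
            for q,(m,n) in((fr,(0,1)),(bk,(3,2))):
                t=(q[0]-A[m,0])/(A[n,0]-A[m,0]); o.append(q[1]-(A[m,1]+t*(A[n,1]-A[m,1])))
        return np.array(o)
    r=least_squares(f,[ST[0]+.05,ST[1]-.08,ST[2]]);p=r.x
    s=place((0,0,-ST[2]),[(p[0]-ST[0],p[1]-ST[1],0)])[0]
    print('spacer stn',s[:2].round(4),'yaw',np.degrees(p[2]-ST[2]).round(2),'gap',-.05-s[0]-.02,r.fun.round(1))
E
python3 - <<'E'
from h import *
o=ctrl.get_obs();d=imaging.get_image('wrist');E=wristE(d,o)
fitsp(d,E,(330.4,203.5),[(270.4,149.6),(394.4,157.6),(397.6,234.4),(264.8,232)])
print(proj(d,place(ST,[(-.05,-.045,.014)]),E))
E
```

```text
spacer stn [-0.0864 -0.0515] yaw -2.48 gap 0.016389811277591124 [ 0.   0.8  1.3 -1.9 -1.   0.6]
[[315.99136905 119.50163236]]
```

The spacer is on its flat, 16 mm from the sill, 6.5 mm off the window's middle and 2.5° askew. I'll centre it along the tray by partly closing the fingers over its ends without gripping it, then push it square.

Request:
play_rows --series '[[0.35, [-0.1, 0, 0], [0, 0, 0]], [0.35, [0, 0, -0.6], [0, 0, 0]], [1, [0, 0, -0.7], [0, 0, 0]], [1, [0.37, -0.02, 0], [0, 0, 0]], [1, [0.37, 0, 0], [0, 0, 0]], [1, [0, 0, 0.5], [0, 0, 0]], [1, [0, 0, 0.5], [0, 0, 0]], [1, [0, 0, 0.3], [0, 0, 0]]]'

```text
t: 9.55
tool_pos: [0.5915, 0.0278, 0.0139]
tool_rot: [-2.067, -2.36, 0.005]
contact_force: [0.5, -0.1, 0.2]
opening: 0.0852
grip_force: 0.0
```

Request:
play_rows --series '[[1, [0, 0, 0], [0, 0, 0]], [0.88, [0, 0, 0], [0, 0, 0]], [0.83, [0, 0, 0], [0, 0, 0]], [0.79, [0, 0, 0], [0, 0, 0]], [0.76, [0, 0, 0], [0, 0, 0]], [0.74, [0, 0, 0], [0, 0, 0]], [0.74, [0, 0, 0], [0, 0, 0]], [0.95, [0, 0, 0], [0, 0, 0]]]'

```text
t: 10.55
tool_pos: [0.5932, 0.0266, 0.0168]
tool_rot: [-2.07, -2.361, 0.002]
contact_force: [0.5, -0.2, -0.6]
opening: 0.0789
grip_force: 0.0
```

Request:
play_rows --series '[[1, [0, 0, 0], [0, 0, 0]], [1, [0, 0, -0.6], [0, 0, 0]], [1, [0, 0, -0.7], [0, 0, 0]], [0.35, [-0.4, 0, 0], [0, 0, 0]], [0.35, [-0.4, 0, 0], [0, 0, 0]], [0.35, [0, 0, 0.4], [0, 0, 0]], [0.35, [0, 0, 0.5], [0, 0, 0]], [0.35, [0, 0, 0.4], [0, 0, 0]]]'

```text
t: 11.55
tool_pos: [0.5969, -0.0128, 0.0133]
tool_rot: [-2.069, -2.358, 0.004]
contact_force: [0.7, 0.1, 0.2]
opening: 0.0299
grip_force: 0.0
```

Run:
```python
from h import *
delta(-.111,-.045,.016)
o=ctrl.get_obs();b=imaging.get_image('wrist')['color']
cv2.imwrite('pics/c4.png',cv2.resize(b[90:260,210:430],None,fx=3,fy=3,interpolation=cv2.INTER_CUBIC))
```

```text
t 11.55 stn [-0.1259 -0.0429  0.0133] shift/0.05 [ 0.297  0.041 -0.053] az -0.003 F [0.7 0.1 0.2] op 0.029891300664250147
```

View pics/c4.png

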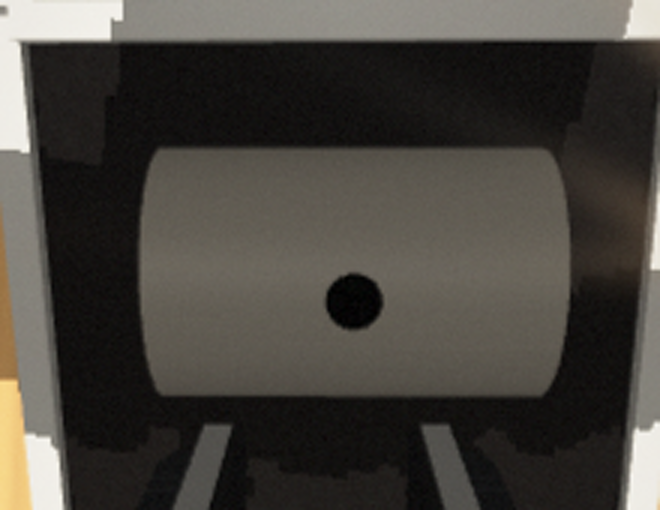

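The spacer is now square in the picture (edges level at rows 148 and 396, hole at (354,301), still on top).

Run:
```python
from h import *
o=ctrl.get_obs();d=imaging.get_image('wrist');E=wristE(d,o)
fitsp(d,E,(327.8,190.2),[(262.5,139.2),(391,139.2),(391,221.7),(262.5,221.7)])
delta(-.111,-.045,.016)
```

```text
spacer stn [-0.0856 -0.0454] yaw 0.1 gap 0.015578818039147489 [-0.   0.3 -0.7  0.6 -0.9  0.8]
t 11.65 stn [-0.1253 -0.0416  0.0123] shift/0.05 [ 0.287  0.067 -0.074] az -0.0 F [-0.3  0.1 -0.5] op 0.029728275094576682
```

Request:
play_rows --series '[[0.35, [0.05, 0.06, -0.06], [0, 0, 0]], [0.35, [0.05, 0, 0], [0, 0, 0]], [0.35, [0.05, 0, 0], [0, 0, 0]], [0.35, [0.05, 0, 0], [0, 0, 0]], [0.35, [0.05, 0, 0], [0, 0, 0]], [0.35, [0.04, 0, 0], [0, 0, 0]], [0.35, [0, 0, 0], [0, 0, 0]], [0.35, [-0.1, 0, 0], [0, 0, 0]]]'

```text
t: 12.65
tool_pos: [0.6005, -0.0029, 0.0199]
tool_rot: [-2.07, -2.362, 0.0]
contact_force: [0.0, -0.1, 0.2]
opening: 0.0297
grip_force: 0.0
```

Request:
play_rows --series '[[0.35, [-0.15, 0, 0], [0, 0, 0]], [0.35, [0, 0, -0.5], [0, 0, 0]], [0.35, [0, 0, -0.9], [0, 0, 0]], [0.35, [0, 0, -0.9], [0, 0, 0]], [0.35, [0, 0, -0.9], [0, 0, 0]], [0.6, [0, 0, 0], [0, 0, 0]], [0.6, [0, 0, 0], [0, 0, 0]], [0.6, [0, 0, 0], [0, 0, 0]]]'

```text
t: 13.65
tool_pos: [0.6006, -0.0106, 0.1779]
tool_rot: [-2.069, -2.36, 0.003]
contact_force: [0.1, 0.1, -0.9]
opening: 0.051
grip_force: 0.0
```

Run:
```python
from h import *
o=ctrl.get_obs();d=imaging.get_image('wrist');im=d['color'].copy();E=wristE(d,o)
delta(-.006,0,.097)
S=[(-.018,-.008,.128),(-.018,.008,.128),(.006,.008,.128),(.006,-.008,.128)]
u=proj(d,place(ST,S),E);print(u.round(1).tolist())
im=cv2.resize(im[0:250,120:520],None,fx=2,fy=2,interpolation=cv2.INTER_CUBIC)
for p in (u-[120,0]+.5)*2-.5: cv2.drawMarker(im,tuple(int(round(v)) for v in p),(0,0,255),0,6,1)
cv2.imwrite('pics/c5.png',im)
```

```text
t 13.7 stn [-0.1242 -0.047   0.1779] shift/0.05 [ 2.362 -0.934  1.625] az -0.0 F [-0.1 -0.1 -0.4] op 0.05100621225532904
[[256.9, 57.9], [231.6, 57.9], [228.4, 14.7], [254.6, 14.7]]
```

View pics/c5.png

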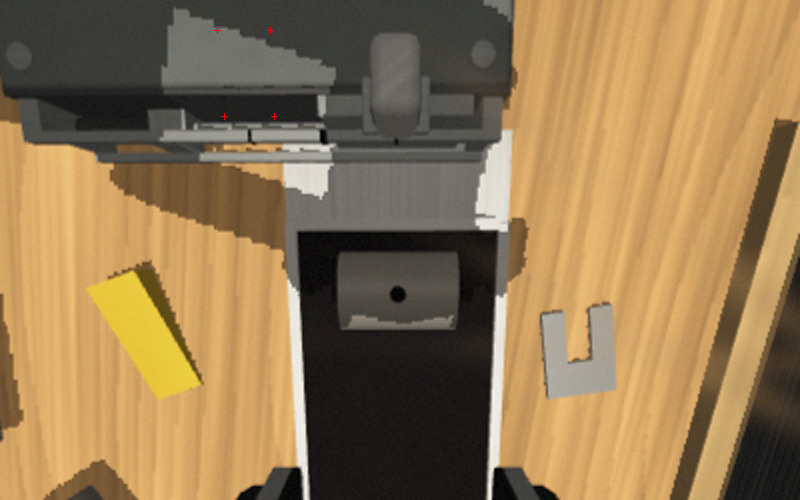

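The handle is at crop (395,75), at y ≈ -45 mm, over the closed line at (396,141). The broad half line is at (323,136) and the full line at (249,136). The spacer is square, with its hole at (398,294).

Run:
```python
from h import *
o=ctrl.get_obs();d=imaging.get_image('wrist');E=wristE(d,o)
delta(-.006,-.045,.097)
S=[(-.018,-.053,.128),(-.018,-.037,.128),(.006,-.037,.128),(.006,-.053,.128),(-.018,-.053,.09),(-.018,-.037,.09)]
print(((proj(d,place(ST,S),E)-[120,0]+.5)*2-.5).round().tolist())
k=lambda u:((np.array(u)+.5)/2-.5+[120,0])
fitsp(d,E,k((398,294)),k([(340,252),(458,251),(455,329),(343,329)]))
```

```text
t 13.75 stn [-0.1242 -0.0472  0.1782] shift/0.05 [ 2.362 -0.038  1.627] az 0.0 F [ 1.1 -0.5  0.4] op 0.05148532567457405
[[417.0, 116.0], [366.0, 116.0], [365.0, 30.0], [417.0, 30.0], [414.0, 139.0], [372.0, 139.0]]
spacer stn [-0.0804 -0.047 ] yaw 0.28 gap 0.010408120922877729 [-0.  -0.  -0.   0.1  0.2 -0.2]
```

The spacer is 10 mm from the sill, 0.3° off square and 2 mm off centre, on its flat. Now the handle.

Request:
play_rows --series '[[0.6, [0.46, -0.01, 0], [0, 0, 0]], [0.6, [0.6, 0, 0], [0, 0, 0]], [0.6, [0.6, 0, 0], [0, 0, 0]], [0.6, [0.5, 0, 0], [0, 0, 0]], [0.6, [0.2, 0, 0.4], [0, 0, 0]], [0.6, [0, 0, 0.5], [0, 0, 0]], [0.6, [0, 0, 0.4], [0, 0, 0]], [0.6, [0, 0, 0], [0, 0, 0]]]'

```text
t: 14.75
tool_pos: [0.5839, 0.106, 0.1119]
tool_rot: [-2.069, -2.359, 0.006]
contact_force: [-0.3, 0.4, 0.4]
opening: 0.0511
grip_force: 0.0
```

Run:
```python
from h import *
delta(-.006,-.0465,.097)
```

```text
t 14.75 stn [-0.0064 -0.0456  0.1119] shift/0.05 [0.008 0.021 0.298] az -0.002 F [-0.3  0.4  0.4] op 0.05111757774199222
```

Request:
play_rows --series '[[0.6, [0, 0.02, 0.3], [0, 0, 0]], [0.6, [0, 0, 0], [0, 0, 0]], [0.3, [0, 0, 0], [0, 0, 0]], [0.24, [0, 0, 0], [0, 0, 0]], [0.1, [0, 0, 0], [0, 0, 0]], [0.1, [0, 0, 0], [0, 0, 0]], [0.1, [0, 0, 0], [0, 0, 0]], [0.1, [0, 0, 0], [0, 0, 0]]]' --force 40

```text
t: 15.75
tool_pos: [0.5844, 0.106, 0.1012]
tool_rot: [-2.068, -2.36, 0.009]
contact_force: [-12.6, -2.7, 9.9]
opening: 0.0157
grip_force: 41.0
```

Run:
```python
from h import *
delta(-.006,-.0165,.097)
```

```text
t 15.75 stn [-0.0065 -0.0461  0.1012] shift/0.05 [ 0.01  -0.592  0.088] az 0.005 F [-12.6  -2.7   9.9] op 0.01566378196452032
```

Request:
play_rows --series '[[0.1, [0, 0, -0.08], [0, 0, 0]], [0.1, [0, -0.06, 0], [0, 0, 0]], [0.1, [0, -0.08, 0], [0, 0, 0]], [0.1, [0, -0.08, 0], [0, 0, 0]], [0.1, [0, -0.08, 0], [0, 0, 0]], [0.1, [0, -0.08, 0], [0, 0, 0]], [0.1, [0, -0.08, 0], [0, 0, 0]], [0.1, [0, -0.08, 0], [0, 0, 0]]]'

```text
t: 16.75
tool_pos: [0.5586, 0.1025, 0.1013]
tool_rot: [-2.07, -2.361, 0.003]
contact_force: [6.6, -0.4, -25.8]
opening: 0.0152
grip_force: 39.3
```

Run:
```python
from h import *
delta(-.006,-.0161,.101)
```

```text
t 16.75 stn [-0.0065 -0.02    0.1013] shift/0.05 [ 0.011 -0.078  0.006] az -0.0 F [  6.6  -0.4 -25.8] op 0.015191146713521814
```

Request:
play_rows --series '[[0.1, [0, 0, 0.03], [0, 0, 0]], [0.1, [0, -0.04, 0.025], [0, 0, 0]], [0.1, [0, -0.04, 0], [0, 0, 0]], [0.1, [0, 0, 0], [0, 0, 0]], [0.1, [0, 0, 0], [0, 0, 0]]]'

```text
t: 17.38
tool_pos: [0.5564, 0.1022, 0.1013]
tool_rot: [2.071, 2.362, 0.001]
contact_force: [5.8, -0.1, -18.0]
opening: 0.0152
grip_force: 40.4
```

Run:
```python
from h import *
delta(-.006,-.0161,.101)
b=imaging.get_image('wrist')['color'];s=imaging.get_image('side')['color'];a=imaging.get_image('top')['color']
z=lambda i,x,y,w,h,W,H:cv2.resize(i[y:y+h,x:x+w],(W,H),interpolation=cv2.INTER_CUBIC)
cv2.imwrite('pics/c6.png',np.vstack([np.hstack([z(s,260,185,120,90,400,300),z(a,210,150,120,90,400,300)]),z(b,160,100,320,120,800,300)]))
```

```text
t 17.375 stn [-0.0065 -0.0178  0.1013] shift/0.05 [ 0.011 -0.034  0.006] az 0.001 F [  5.8  -0.1 -18. ] op 0.015193120200324754
```

View pics/c6.png

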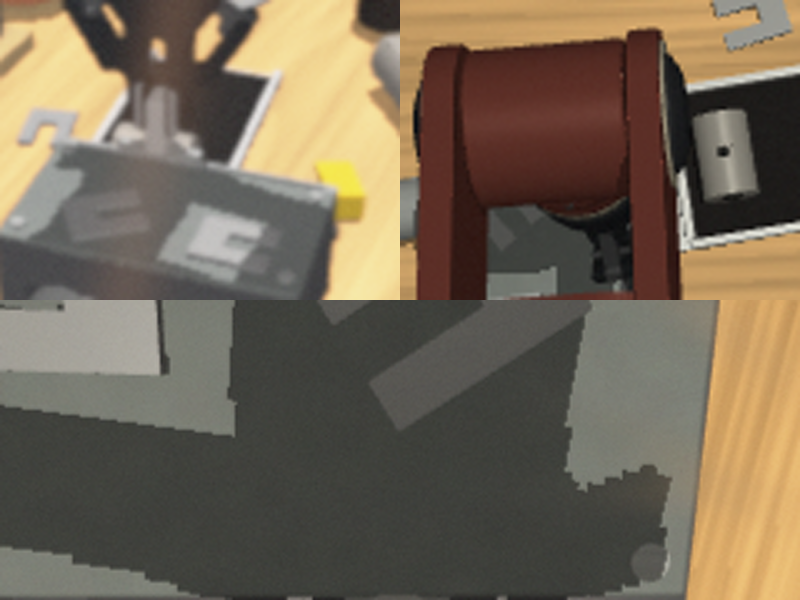

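The shutter handle is held between the pads (side crop (155,125)), and the spacer is unmoved on the tray with its hole up (top crop (722,152)). Trimming to half open and easing the vertical pull.

Request:
play_rows --series '[[0.1, [0, -0.02, 0.03], [0, 0, 0]], [0.1, [0, -0.02, 0.03], [0, 0, 0]], [0.1, [0, 0, 0], [0, 0, 0]], [0.1, [0, 0, 0], [0, 0, 0]], [0.1, [0, 0, 0], [0, 0, 0]]]'

```text
t: 18.15
tool_pos: [0.5565, 0.1022, 0.1013]
tool_rot: [2.068, 2.359, 0.006]
contact_force: [6.9, 0.1, -9.2]
opening: 0.015
grip_force: 41.7
```

Run:
```python
from h import *
delta(-.006,-.0161,.101)
```

```text
t 18.15 stn [-0.0066 -0.0179  0.1013] shift/0.05 [ 0.011 -0.037  0.006] az 0.001 F [ 6.9  0.1 -9.2] op 0.015003888716936429
```

Request:
play_rows --series '[[0.1, [0, -0.04, 0.03], [0, 0, 0]], [0.1, [0, 0, 0], [0, 0, 0]], [0.1, [0, 0, 0], [0, 0, 0]], [0.1, [0, 0, 0], [0, 0, 0]]]'

```text
t: 18.65
tool_pos: [0.5555, 0.1021, 0.1013]
tool_rot: [2.067, 2.358, 0.009]
contact_force: [6.6, 0.7, -5.5]
opening: 0.0156
grip_force: 42.3
```

Run:
```python
from h import *
delta(-.006,-.0161,.101)
```

```text
t 18.65 stn [-0.0066 -0.0169  0.1013] shift/0.05 [ 0.011 -0.017  0.005] az 0.0 F [ 6.6  0.7 -5.5] op 0.015640709851683927
```

Request:
play_rows --series '[[0.1, [0, -0.02, 0], [0, 0, 0]], [0.1, [0, 0, 0], [0, 0, 0]], [0.1, [0, 0, 0], [0, 0, 0]], [0.1, [0, 0, 0], [0, 0, 0]]]'

```text
t: 19.15
tool_pos: [0.5545, 0.102, 0.1013]
tool_rot: [2.067, 2.358, 0.009]
contact_force: [6.6, 0.4, -5.2]
opening: 0.0151
grip_force: 42.3
```

Run:
```python
from h import *
delta(-.006,-.0161,.101)
print(ctrl.finish_job())
```

```text
t 19.15 stn [-0.0066 -0.016   0.1013] shift/0.05 [0.011 0.003 0.006] az 0.001 F [ 6.6  0.4 -5.2] op 0.01513318601090831
the job is handed in; nothing more can be done
None
```

I handed the job in at 19 s: the spacer lies on its flat, square to the window and about 10 mm from the sill, and the gripper holds the shutter about 30 mm (half) open against its spring.

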